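# Loosen the stake-holder bolt with its ratchet

## Task

The ratchet sitting on the hex bolt of the stake holder is still set to tighten. Flip the small thumb lever on its head fully over to the other side (loosen), then swing the ratchet's handle counter-clockwise as seen from above until the bolt has turned about an eighth of a turn (45 degrees) or more, and let go with the lever still on loosen. Leave the spare ratchet lying where it is on the bench.

Things in the scene. Friction and masses are not known exactly. Their poses are not given: they have to be found in the camera images.
- ratchet: Steel ratchet on the bolt. Origin on the vertical bolt axis at the head's underside, 70 mm above the bench; z up, handle along -x. Head 48 mm wide, then a 36 mm block to x=-48, z 0 to 18; bolt end shows to z=24. Neck 14 mm thick; round grip 22 mm thick at x=-100 to -190, centre z=11, free beside and below. Swings up to 74 deg counter-clockwise (grip towards -y) from its stop; 4 N at the grip.
- selector (a joint): Thumb lever on the ratchet's head, rad: -0.6 tighten (leans to ratchet -y), +0.6 loosen (leans to +y). Starts near tighten. Vertical pivot at ratchet x=-28, y=0 mm; at 0 it points along -x. At its end, centred 23 mm from the pivot, an upright tab 14 mm long, 7 thick, z=18 to 42 in the ratchet's frame. A 2 N sideways push moves it (handle rests on its stop); it stays where left.
- bolt (a joint): Turn of the hex bolt, rad: 0 tight, grows as it loosens, stays where left. Driven only by the ratchet set to loosen, after 0.1 rad idle swing; on tighten the swing runs idle (return the handle fully before flipping). Holder: iron block 170 x 100 mm, 66 mm high, a mushroom-headed stake 130 mm high 88 mm from the bolt, opposite the handle when it starts.
- spare: A second, equal ratchet lying loose and flat on the bench to the robot's right, on no bolt: not to be used or moved. Origin on its drive axis at the underside, handle along its -x; 214 mm long, 48 mm wide, 42 mm high.

How it is judged:
By the outcome, as a careful person would: the job done as asked, in the order asked, and still so for the second after the job is handed in, with the robot touching nothing.
It also fails if it takes over 48 s, if anything falls off the work surface, if the arm or the gripper's body presses on something with over 40 N, if the wrist force passes 120 N, or if a joint passes its speed limit or range.

## Robot

A 6-joint arm with a two-finger parallel gripper is mounted at the origin on the work surface. World frame = base frame: x ahead of the robot, y to its left, z up, the work surface at z = 0. Lengths are in m, angles in rad, forces in N, time in s.
With the tool pointing down it reaches from about 0.325 to 0.875 m from the base axis. Payload 4.4 kg.
Tool frame: the origin (TCP) lies at the very end of the fingers, on their centre line; the grasp point (between the pads) lies 19 mm behind it; z points along the fingers, y is the line along which they close (so a half turn about z gives the same grasp; the last joint's range is limited). The gripper opens to 85 mm and grips with 20 to 120 N. Pads are 22 mm wide; open, the fingers measure 114 mm over their backs; the gripper's body (76 mm by 85 mm) begins 54 mm behind the grasp point. The pads swing forward as they close: fully open they stand 13 mm farther back than shut.
Start: joints at [-0.15, 0.207, 1.542, -0, 1.393, -0.15], TCP at [0.575, -0, 0.231] pointing down, gripper open.
Joint ranges: [-2.73, 2.73], [-0.86, 2.22], [0.23, 2.46], [-1.11, 4.25], [0.08, 2.63], [-2.82, 2.82]. Speed limits (rad/s): [2.79, 2.79, 3.14, 3.14, 3.14, 3.14].

## Interface

Orientations are given as [roll, pitch, yaw] about the fixed x, y, z axes, in that order (R = Rz(yaw) Ry(pitch) Rx(roll)).
In Python, from rig import readout, viewer, job, models gives the robot as it stands. The module is installed in compiled form; this text tells all that it offers.
- The arm moves only by the tool step_arm, never from a script. Its argument "series" is a list of rows, each an object of numbers: "jaw": the gripper command: -1 is shut, 1 is fully open, values between are in proportion; "dx", "dy", "dz": the shift along the tool's x, y, z in cm; "wx", "wy", "wz": the turn, a rotation vector about the tool's x, y, z in degrees. In form: [{"jaw": .., "dx": .., "dy": .., "dz": .., "wx": .., "wy": .., "wz": ..}, ...]. A call has 1 to 12 rows; each row is the pose to reach, as a shift and turn from the pose commanded when the call began, along the tool's axes at that moment; what a row does not reach only later rows make up. A row lasts 1/8 s, in which the tool goes at most 62.5 mm and 10.7 degrees, less where a joint would pass 70% of its speed; a pose out of reach is approached as far as the arm can. A call with a gripper value outside its range is refused whole. The fingers move at their own pace and stop on an object; the grip force is fixed at half the most. Time passes only in rows, so rows that repeat a pose let the fingers close. It gives the time, the measured TCP pose, the force, the opening and the grip force at its end, in the units of the state.
- readout.get_state(): the state, without advancing time (a new reading comes with each control period).
- viewer.camera(name): name is "scene" or "side" or "wrist"; returns the picture (384x512x3 uint8, blue, green, red); there is no depth.
- viewer.camera_params(name): a dict with "fx", "fy", "cx", "cy" (pixels), "R" (3x3) and "t" (3): a world point X has camera coordinates R X + t; the wrist camera has in their place "tool_from_camera" (4x4, takes a point from camera to tool coordinates, whose origin is the TCP and whose axes are the flange's). Camera axes: x right, y down, z forward; pixel columns grow to the right and rows downward; lengths in m; the calibration is good to about 2 mm. A picture is of the moment at which its call begins: read the wrist's pose just before it. camera_params takes no time and is no camera call.
- job.sign_off(): hands the job in; it is judged then, once.
Trained networks look in the newest picture that a camera, given by its name, has taken for a name from the list of things; names that differ only in an ending like _2 or _b are one class to them, and where a whole thing is asked for, a point or a joint stands for the part that bears it (a point fixed in the world has none). Each returns a list of dicts, best first, with "confidence" (0 to 1); they miss things now and then, are a little off and sometimes report something else, mostly with a low value. They report only what shows in the picture. A call takes as long as a camera call.
- models.silhouettes(camera, thing): "mask" (384x512 bool, what is visible of it).
- models.mark_of(camera, thing): "location" ([x, y, z] in m, in the coordinates of the camera as it stood for that picture, good to about 4 mm: a listed point, or the origin of a listed thing).
The state is a dict: "t": time; "joint_positions": joint angles; "joint_velocities": joint speeds; "effort": joint torques, N m; "ee_pos": TCP position; "ee_rot": TCP orientation; "wrist_force": force on the tool from outside, world axes, zero at the start; "ft_torque": the same for the moment, N m; "opening": finger opening in m; "finger_force": force on a finger pad.
Only numpy, scipy, OpenCV 4.12 (cv2) and the standard library are available. Lean on these libraries where they do the work, as an engineer would, in place of code of your own. Each camera call takes 0.05 s, during which the arm holds its last target. There are 200 camera calls.

## Working session

There is one attempt and no reset: what is moved stays moved. The work goes in short steps, Python scripts to look and compute and a tool call to move; the robot and the scene stay as the last step left them, time stands still between calls to the robot, and variables do not carry over. Pictures are saved under pics/ and viewed, at most 10 in all, crops included, and the job is handed in when it is done.

Besides the shell and the picture viewer there is one more tool, called after "Request:" in YAML: its name, and indented under it one key for each argument. step_arm: Moves the arm, as the interface text tells. Its arguments: {"type":"object","properties":{"series":{"type":"array"}},"required":["series"]}

```bash
mkdir -p pics
cat > h.py <<'E'
from rig import readout, viewer, job, models
import numpy as np, cv2
from scipy.spatial.transform import Rotation as Ro
def toworld(cam,p,st=None):
    c=viewer.camera_params(cam)
    if cam=="wrist":
        T=np.array(c["tool_from_camera"]);q=T[:3,:3]@p+T[:3,3]
        return Ro.from_euler('xyz',st["ee_rot"]).as_matrix()@q+np.array(st["ee_pos"])
    return np.array(c["R"]).T@(np.array(p)-np.array(c["t"]))
def ray(cam,uv,z,st=None):
    c=viewer.camera_params(cam)
    d=np.array([(uv[0]-c["cx"])/c["fx"],(uv[1]-c["cy"])/c["fy"],1])
    o=toworld(cam,np.zeros(3),st);d=toworld(cam,d,st)-o
    return o+d*(z-o[2])/d[2]
def marks(cam,things,st=None):
    for t in things:
        for m in models.mark_of(cam,t)[:3]: print(cam,t,round(m["confidence"],2),np.round(toworld(cam,m["location"],st),4))
E
python3 - <<'E'
from h import *
st=readout.get_state();print(st)
a=[]
for n in("scene","side","wrist"):
    im=viewer.camera(n);a.append(im);marks(n,["ratchet","selector","spare"],st)
    for t in ("ratchet","selector"):
        for m in models.silhouettes(n,t)[:2]:
            v,u=np.nonzero(m["mask"]);print(n,t,round(m["confidence"],2),len(u),u.mean().round(1),v.mean().round(1),u.min(),u.max(),v.min(),v.max())
cv2.imwrite("pics/a.png",a[0]);cv2.imwrite("pics/b.png",np.hstack([cv2.resize(x,(400,300)) for x in a[1:]]))
E
```

```text
{'t': 0.0, 'joint_positions': array([-1.50475350e-01,  2.07472012e-01,  1.54297412e+00,  4.93230759e-05,
        1.39353075e+00, -1.50482921e-01]), 'joint_velocities': array([ 8.21611109e-04, -2.77849471e-05, -1.74348769e-03, -1.47370228e-03,
       -1.24691983e-03, -1.47041947e-03]), 'effort': array([ 4.44781954e-04, -3.83034396e+01, -2.91594708e+01, -2.26178481e-04,
        1.06274080e-02,  5.83859855e-05]), 'ee_pos': array([5.74225064e-01, 1.35872748e-04, 2.30086696e-01]), 'ee_rot': array([-3.13924265e+00, -4.05413424e-04,  1.57079467e+00]), 'wrist_force': array([ 0.33796273, -0.52912104,  0.61306625]), 'ft_torque': array([-0.0834421 ,  0.00627705, -0.01777654]), 'finger_force': 0.0, 'opening': 0.08541898778140698}
scene ratchet 0.89 [0.6134 0.0016 0.0697]Traceback (most recent call last):
  File "<stdin>", line 5, in <module>
  File "h.py", line 17, in marks
    for m in models.mark_of(cam,t)[:3]: print(cam,t,round(m["confidence"],2),np.round(toworld(cam,m["location"],st),4))
             ~~~~~~~~~~~~~~^^^^^^^
ValueError: it knows: ratchet, spare
```

Run:
```python
from h import *
st=readout.get_state()
a=[]
for n in("scene","side","wrist"):
    im=viewer.camera(n);a.append(im);marks(n,["ratchet","spare"],st)
    for t in ("ratchet","selector"):
      try:
        for m in models.silhouettes(n,t)[:2]:
            v,u=np.nonzero(m["mask"]);print(n,t,round(m["confidence"],2),len(u),u.mean().round(1),v.mean().round(1),u.min(),u.max(),v.min(),v.max())
      except ValueError as e: print(e)
cv2.imwrite("pics/a.png",a[0]);cv2.imwrite("pics/b.png",np.hstack([cv2.resize(x,(400,300)) for x in a[1:]]))
```

```text
scene ratchet 0.94 [0.6139 0.0008 0.069 ]
scene spare 0.57 [ 0.5301 -0.3603  0.0026]
scene ratchet 0.85 1126 331.0 202.4 304 362 168 231
side ratchet 0.71 [0.6169 0.0064 0.0682]
side spare 0.69 [ 0.535  -0.3579  0.0033]
side ratchet 0.91 2065 223.5 249.6 176 274 207 299
side selector 0.78 261 207.9 223.8 195 219 217 230
wrist ratchet 0.57 [0.6054 0.0047 0.0677]
wrist ratchet 0.56 4801 221.4 150.4 117 310 99 200
wrist selector 0.72 469 257.3 172.1 237 274 162 180
```

View pics/a.png

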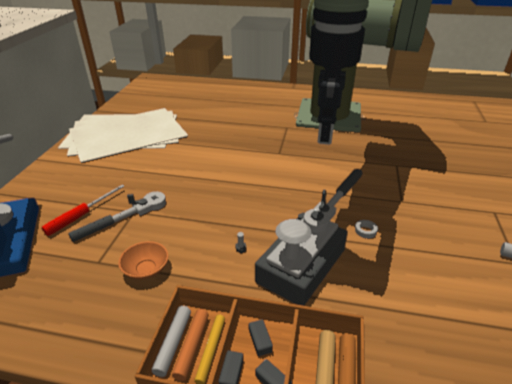

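View pics/b.png

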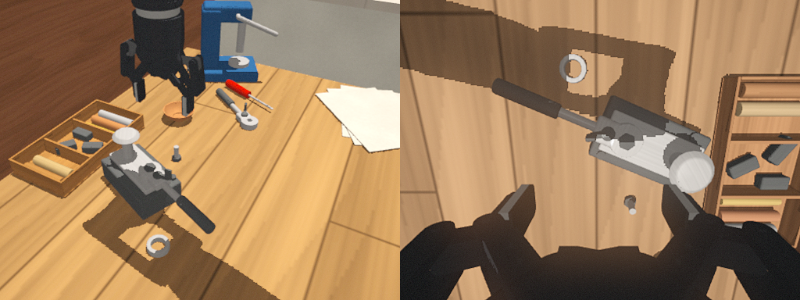

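Run:
```python
from h import *
st=readout.get_state()
for n in("wrist","side"):
    im=viewer.camera(n)
    m=models.silhouettes(n,"ratchet")[0]["mask"]
    if n=="wrist": cv2.imwrite("pics/c.png",cv2.resize(im[80:230,100:330],None,fx=3.4,fy=3.4,interpolation=cv2.INTER_CUBIC))
    v,u=np.nonzero(m)
    P=np.array([ray(n,(a,b),0.081,st)[:2] for a,b in zip(u,v)])
    o=np.array([.614,.003]);r=np.linalg.norm(P-o,axis=1);d=P-o
    for lo,hi in((.06,.09),(.105,.145),(.145,.185)):
        k=(r>lo)&(r<hi);c=P[k].mean(0);print(n,lo,c.round(4),np.degrees(np.arctan2(*(c-o)[::-1])).round(1))
    k=(r>.10);q=P[k]-P[k].mean(0);w=np.linalg.svd(q,full_matrices=False)[2][0];print("axis",np.degrees(np.arctan2(w[1],w[0])),"rmax",r.max())
    for s in models.silhouettes(n,"selector")[:1]:
        v,u=np.nonzero(s["mask"])
        print("sel top", [ray(n,(u.mean(),v.mean()),z,st).round(4) for z in(.09,.1,.112)])
```

```text
Traceback (most recent call last):
  File "h.py", line 13, in ray
    o=toworld(cam,np.zeros(3),st);d=toworld(cam,d,st)-o
  File "h.py", line 5, in toworld
    c=viewer.camera_params(cam)
ValueError: time passes only in moves, steps and waits
```

View pics/c.png

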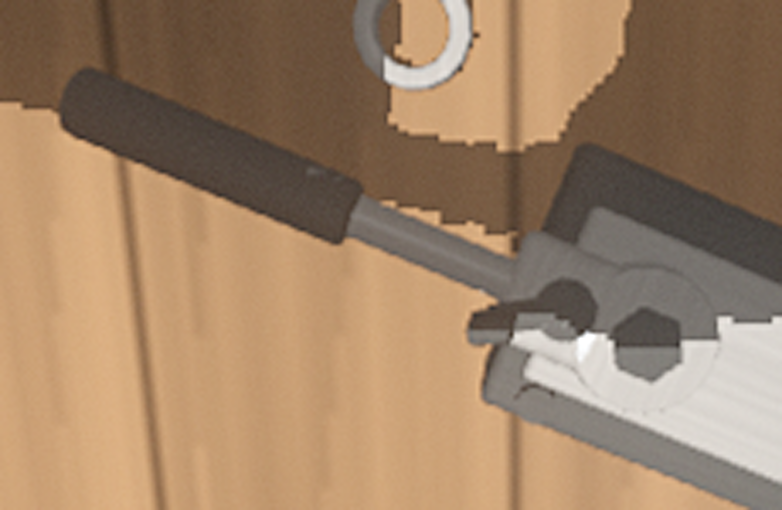

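```bash
sed -i 's/^def toworld/import functools\n@functools.lru_cache(None)\ndef par(n): return viewer.camera_params(n)\ndef toworld/; s/c=viewer.camera_params(cam)/c=par(cam)/' h.py
python3 - <<'E'
from h import *
st=readout.get_state();print(st["t"])
n="wrist"
def f(u,v,z): return ray(n,(100+u/3.4,80+v/3.4),z,st)[:2]
b=f(648,345,.094);e=f(75,98,.081);s=f(352,215,.081);nk=f(510,278,.081)
print(b,e,s,nk)
for p in(e,s,nk): print(np.degrees(np.arctan2(*(p-b)[::-1])),np.linalg.norm(p-b))
print("pivot",f(567,308,.09),"tab tip top",f(475,325,.112),f(500,322,.112), f(520,318,.112))
E
```

```text
0.95
[0.6129258  0.00289697] [0.43849433 0.07656471] [0.520615   0.04157726] [0.56996755 0.02175144]
157.1041808040801 0.18934960340409887
157.26522604813533 0.10008719586243851
156.3032264244434 0.046913771417182434
pivot [0.58782022 0.01378483] tab tip top [0.56026651 0.01303449] [0.56749268 0.013918  ] [0.57326465 0.01509328]
```

Request:
step_arm:
  series:
    - {"jaw": -1,"dx": -1.8,"dy": -2.7,"dz": 2,"wz": 10}
    - {"jaw": -1,"dx": -1.8,"dy": -2.7,"dz": 6,"wz": 20}
    - {"jaw": -1,"dx": -1.8,"dy": -2.7,"dz": 9,"wz": 23}
    - {"jaw": -1,"dx": -1.8,"dy": -2.7,"dz": 12,"wz": 23}
    - {"jaw": -1,"dx": -1.8,"dy": -2.7,"dz": 13.2,"wz": 23}
    - {"jaw": -1,"dx": -1.8,"dy": -2.7,"dz": 13.2,"wz": 23}

```text
$.series[0]: bad value
```

Run:
```python
from h import *
st=readout.get_state();print(st["ee_pos"],st["ee_rot"],st["wrist_force"],st["opening"])
cv2.imwrite("pics/d.png",np.hstack([cv2.resize(viewer.camera("wrist"),(400,300)),cv2.resize(viewer.camera("side")[150:342,130:386],(400,300))]))
```

```text
[ 5.75000237e-01 -2.24724654e-05  2.31275184e-01] [-3.14155432e+00  1.25829507e-05  1.57081002e+00] [-0.35634944  0.24116962 -0.62057335] 0.08532547038791279
```

View pics/d.png

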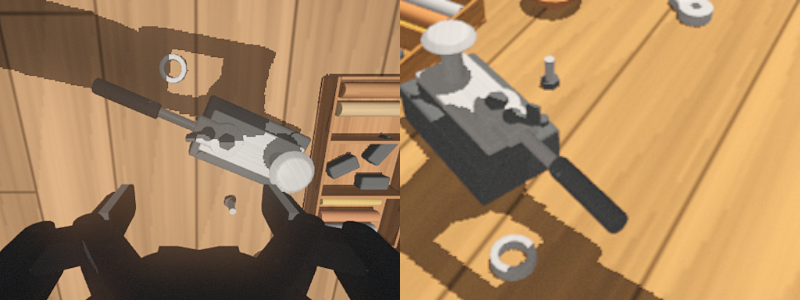

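The row was refused because it lacked wx/wy. The picture still shows the starting scene.

Request:
step_arm:
  series:
    - {"jaw": -1,"dx": -1.8,"dy": -2.7,"dz": 2,"wx": 0,"wy": 0,"wz": 10}
    - {"jaw": -1,"dx": -1.8,"dy": -2.7,"dz": 6,"wx": 0,"wy": 0,"wz": 20}
    - {"jaw": -1,"dx": -1.8,"dy": -2.7,"dz": 9,"wx": 0,"wy": 0,"wz": 23}
    - {"jaw": -1,"dx": -1.8,"dy": -2.7,"dz": 12,"wx": 0,"wy": 0,"wz": 23}
    - {"jaw": -1,"dx": -1.8,"dy": -2.7,"dz": 13.2,"wx": 0,"wy": 0,"wz": 23}
    - {"jaw": -1,"dx": -1.8,"dy": -2.7,"dz": 13.2,"wx": 0,"wy": 0,"wz": 23}

```text
t: 1.8
ee_pos: [0.5475, -0.0179, 0.0987]
ee_rot: [-3.14, 0.0, 1.169]
wrist_force: [-0.2, 0.3, 0.6]
opening: -0.0
finger_force: 0.0
```

Run:
```python
from h import *
st=readout.get_state();print(st["ee_pos"],st["ee_rot"],st["wrist_force"],st["opening"])
cv2.imwrite("pics/e.png",np.hstack([cv2.resize(viewer.camera("wrist"),(400,300)),cv2.resize(viewer.camera("side")[150:342,130:386],(400,300))]))
```

```text
[ 0.54753927 -0.01791486  0.09872286] [-3.13999047e+00  3.67878738e-04  1.16942588e+00] [-0.19379906  0.29903675  0.62710202] -1.9132637266966938e-05
```

View pics/e.png

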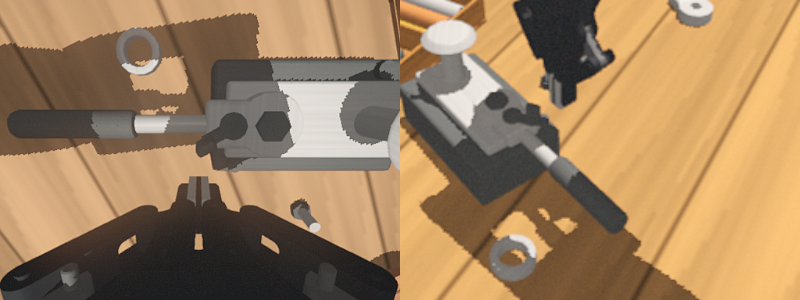

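Request:
step_arm:
  series:
    - {"jaw": -1,"dx": 0.6,"dy": 0.4,"dz": 0,"wx": 0,"wy": 0,"wz": 0}
    - {"jaw": -1,"dx": 1.4,"dy": 0.4,"dz": 0,"wx": 0,"wy": 0,"wz": 0}
    - {"jaw": -1,"dx": 2.0,"dy": 0.4,"dz": 0,"wx": 0,"wy": 0,"wz": 0}
    - {"jaw": -1,"dx": 2.6,"dy": 0.4,"dz": 0,"wx": 0,"wy": 0,"wz": 0}
    - {"jaw": -1,"dx": 3.2,"dy": 0.4,"dz": 0,"wx": 0,"wy": 0,"wz": 0}
    - {"jaw": -1,"dx": 3.7,"dy": 0.4,"dz": 0,"wx": 0,"wy": 0,"wz": 0}
    - {"jaw": -1,"dx": 4.1,"dy": 0.4,"dz": 0,"wx": 0,"wy": 0,"wz": 0}
    - {"jaw": -1,"dx": 4.1,"dy": 0.4,"dz": 0,"wx": 0,"wy": 0,"wz": 0}

```text
t: 2.9
ee_pos: [0.5679, 0.017, 0.0991]
ee_rot: [3.141, 0.002, 1.17]
wrist_force: [-1.5, -5.9, -0.2]
opening: -0.0
finger_force: 2.8
```

Request:
step_arm:
  series:
    - {"jaw": -1,"dx": 0.2,"dy": 0,"dz": 0,"wx": 0,"wy": 0,"wz": 0}
    - {"jaw": -1,"dx": 0.4,"dy": 0,"dz": 0,"wx": 0,"wy": 0,"wz": 0}
    - {"jaw": -1,"dx": 0.4,"dy": 0,"dz": 0,"wx": 0,"wy": 0,"wz": 0}

```text
t: 3.28
ee_pos: [0.5681, 0.0176, 0.0991]
ee_rot: [-3.141, 0.009, 1.17]
wrist_force: [-4.9, -13.7, 2.5]
opening: -0.0003
finger_force: 7.4
```

Request:
step_arm:
  series:
    - {"jaw": -1,"dx": -1.5,"dy": 0,"dz": 0,"wx": 0,"wy": 0,"wz": 0}
    - {"jaw": -1,"dx": -3,"dy": 0,"dz": -1,"wx": 0,"wy": 0,"wz": 0}
    - {"jaw": -1,"dx": -3,"dy": 0,"dz": -6,"wx": 0,"wy": 0,"wz": 0}
    - {"jaw": -1,"dx": -3,"dy": 0,"dz": -8,"wx": 0,"wy": 0,"wz": 0}
    - {"jaw": -1,"dx": -3,"dy": 0,"dz": -8,"wx": 0,"wy": 0,"wz": 0}

```text
t: 3.9
ee_pos: [0.5596, -0.0061, 0.1825]
ee_rot: [3.135, -0.002, 1.169]
wrist_force: [0.6, 0.6, -1.0]
opening: -0.0001
finger_force: 0.0
```

Run:
```python
from h import *
st=readout.get_state();print(st["ee_pos"],st["ee_rot"],st["wrist_force"],st["joint_positions"])
cv2.imwrite("pics/f.png",np.hstack([cv2.resize(viewer.camera("wrist"),(400,300)),cv2.resize(viewer.camera("side")[150:342,130:386],(400,300))]))
```

```text
[ 0.55962841 -0.00610837  0.18250351] [ 3.13509337e+00 -2.31140461e-03  1.16914106e+00] [ 0.64302256  0.59506234 -1.00269934] [-1.65968839e-01  2.14356193e-01  1.63707457e+00  7.61050121e-04
  1.28330263e+00  2.35480642e-01]
```

View pics/f.png

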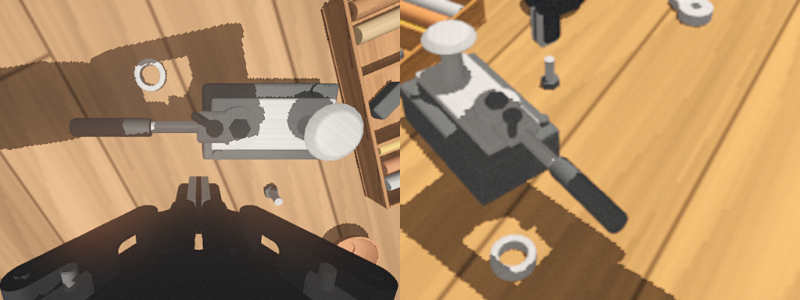

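Request:
step_arm:
  series:
    - {"jaw": -1,"dx": 3,"dy": -5,"dz": 0,"wx": 0,"wy": 0,"wz": 0}
    - {"jaw": -1,"dx": 6.9,"dy": -9,"dz": 0,"wx": 0,"wy": 0,"wz": 0}
    - {"jaw": -1,"dx": 6.9,"dy": -10.4,"dz": 2,"wx": 0,"wy": 0,"wz": 0}
    - {"jaw": -1,"dx": 6.9,"dy": -10.4,"dz": 7,"wx": 0,"wy": 0,"wz": 0}
    - {"jaw": -1,"dx": 6.9,"dy": -10.4,"dz": 11.2,"wx": 0,"wy": 0,"wz": 0}
    - {"jaw": -1,"dx": 6.9,"dy": -10.4,"dz": 11.2,"wx": 0,"wy": 0,"wz": 0}

```text
t: 4.75
ee_pos: [0.4833, 0.0984, 0.0625]
ee_rot: [-3.13, 0.005, 1.17]
wrist_force: [-0.2, 0.4, 1.1]
opening: -0.0003
finger_force: 0.0
```

Run:
```python
import numpy as np
b=np.array([613,3.]);u=lambda a:np.array([np.cos(np.radians(a)),np.sin(np.radians(a))])
p0=b+150*u(157)+40*u(67)
for th in(0,8,16,24,32,40,48,56,63,66):
    d=(b+150*u(157+th)+22*u(67+th)-p0)/10
    print(th,round(d@u(67),1),round(d@u(-23),1))
```

```text
0 -1.8 -0.0
8 -3.9 -0.2
16 -6.0 -0.0
24 -8.1 0.4
32 -10.1 1.1
40 -12.0 2.1
48 -13.7 3.3
56 -15.2 4.8
63 -16.4 6.2
66 -16.8 6.9
```

Request:
step_arm:
  series:
    - {"jaw": -1,"dx": -0.8,"dy": 0.3,"dz": 0,"wx": 0,"wy": 0,"wz": 0}
    - {"jaw": -1,"dx": -1.8,"dy": 0.6,"dz": 0,"wx": 0,"wy": 0,"wz": 0}
    - {"jaw": -1,"dx": -2.8,"dy": 0.5,"dz": 0,"wx": 0,"wy": 0,"wz": -4}
    - {"jaw": -1,"dx": -3.9,"dy": 0.4,"dz": 0,"wx": 0,"wy": 0,"wz": -8}
    - {"jaw": -1,"dx": -5.0,"dy": 0.5,"dz": 0,"wx": 0,"wy": 0,"wz": -12}
    - {"jaw": -1,"dx": -6.0,"dy": 0.6,"dz": 0,"wx": 0,"wy": 0,"wz": -16}
    - {"jaw": -1,"dx": -7.1,"dy": 0.8,"dz": 0,"wx": 0,"wy": 0,"wz": -20}
    - {"jaw": -1,"dx": -8.1,"dy": 1.0,"dz": 0,"wx": 0,"wy": 0,"wz": -24}
    - {"jaw": -1,"dx": -9.1,"dy": 1.3,"dz": 0,"wx": 0,"wy": 0,"wz": -28}
    - {"jaw": -1,"dx": -10.1,"dy": 1.7,"dz": 0,"wx": 0,"wy": 0,"wz": -32}

```text
t: 6.0
ee_pos: [0.4672, -0.0017, 0.0695]
ee_rot: [3.135, 0.0, 1.729]
wrist_force: [2.5, 3.5, 0.7]
opening: -0.0002
finger_force: 1.6
```

Run:
```python
from h import *
st=readout.get_state();print(st["ee_pos"],st["ee_rot"],st["wrist_force"],st["joint_positions"])
cv2.imwrite("pics/g.png",np.hstack([cv2.resize(viewer.camera("wrist"),(400,300)),cv2.resize(viewer.camera("side")[150:342,130:386],(400,300))]))
b=np.array([613,3.]);u=lambda a:np.array([np.cos(np.radians(a)),np.sin(np.radians(a))])
y=np.degrees(st["ee_rot"][2]);p0=np.array(st["ee_pos"][:2])*1000
for th in(36,40,44,48,52,56,60,64,66):
    d=(b+150*u(157+th)+22*u(67+th)-p0)/10
    print(th,round(d@u(y),1),round(d@u(y-90),1),round(y-67-th,1))
```

```text
[ 0.46723454 -0.00169859  0.06952335] [3.13546070e+00 1.31104527e-05 1.72896395e+00] [2.46978686 3.53530065 0.66346449] [-0.19062065  0.18430486  1.94480336  0.00246523  1.00671859 -0.35010032]
36 -0.7 -0.6 -3.9
40 -1.7 -0.7 -7.9
44 -2.8 -0.7 -11.9
48 -3.8 -0.6 -15.9
52 -4.9 -0.4 -19.9
56 -5.9 -0.1 -23.9
60 -6.9 0.2 -27.9
64 -7.9 0.6 -31.9
66 -8.4 0.8 -33.9
```

View pics/g.png

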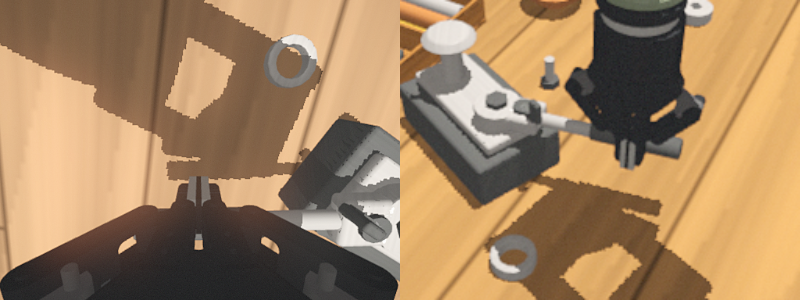

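Request:
step_arm:
  series:
    - {"jaw": -1,"dx": -0.9,"dy": -0.5,"dz": 0,"wx": 0,"wy": 0,"wz": -4}
    - {"jaw": -1,"dx": -1.8,"dy": -0.7,"dz": 0,"wx": 0,"wy": 0,"wz": -8}
    - {"jaw": -1,"dx": -2.8,"dy": -0.7,"dz": 0,"wx": 0,"wy": 0,"wz": -12}
    - {"jaw": -1,"dx": -3.8,"dy": -0.6,"dz": 0,"wx": 0,"wy": 0,"wz": -16}
    - {"jaw": -1,"dx": -4.9,"dy": -0.4,"dz": 0,"wx": 0,"wy": 0,"wz": -20}
    - {"jaw": -1,"dx": -5.9,"dy": -0.1,"dz": 0,"wx": 0,"wy": 0,"wz": -24}
    - {"jaw": -1,"dx": -6.9,"dy": 0.2,"dz": 0,"wx": 0,"wy": 0,"wz": -28}
    - {"jaw": -1,"dx": -7.9,"dy": 0.6,"dz": 0,"wx": 0,"wy": 0,"wz": -32}
    - {"jaw": -1,"dx": -8.4,"dy": 0.8,"dz": 0,"wx": 0,"wy": 0,"wz": -34}
    - {"jaw": -1,"dx": -8.4,"dy": 0.8,"dz": 0,"wx": 0,"wy": 0,"wz": -34}

```text
t: 7.35
ee_pos: [0.4859, -0.0832, 0.068]
ee_rot: [-3.141, 0.0, 2.319]
wrist_force: [-2.0, 0.6, 1.5]
opening: -0.0001
finger_force: 0.9
```

Request:
step_arm:
  series:
    - {"jaw": -1,"dx": 1.5,"dy": 0,"dz": 0,"wx": 0,"wy": 0,"wz": 0}
    - {"jaw": -1,"dx": 3,"dy": 0,"dz": -1,"wx": 0,"wy": 0,"wz": 0}
    - {"jaw": -1,"dx": 3,"dy": 0,"dz": -6,"wx": 0,"wy": 0,"wz": 0}
    - {"jaw": -1,"dx": 3,"dy": -3,"dz": -12,"wx": 0,"wy": 0,"wz": 0}
    - {"jaw": -1,"dx": 3,"dy": -6,"dz": -16,"wx": 0,"wy": 0,"wz": 0}
    - {"jaw": -1,"dx": 3,"dy": -6,"dz": -16,"wx": 0,"wy": 0,"wz": 0}

```text
t: 8.1
ee_pos: [0.4229, -0.1034, 0.2317]
ee_rot: [3.138, 0.01, 2.319]
wrist_force: [-0.3, -0.2, -0.4]
opening: -0.0
finger_force: 0.0
```

Run:
```python
from h import *
st=readout.get_state();print(st["t"],st["ee_pos"],st["wrist_force"])
n="side";im=viewer.camera(n);w=viewer.camera("wrist")
cv2.imwrite("pics/i.png",np.hstack([cv2.resize(w,(400,300)),cv2.resize(im[150:342,130:386],(400,300),interpolation=cv2.INTER_CUBIC)]))
v,u=np.nonzero(models.silhouettes(n,"ratchet")[0]["mask"])
P=np.array([ray(n,(a,c),.081)[:2] for a,c in zip(u,v)]);d=P-[.613,.003];r=np.hypot(*d.T);k=(r>.105)&(r<.185)
c=d[k].mean(0);print("handle swing",np.degrees(np.arctan2(c[1],c[0]))%360-157)
```

```text
8.1 [ 0.42294769 -0.10342481  0.23174093] [-0.32084381 -0.23115771 -0.35461806]
handle swing 65.15939866902181
```

View pics/i.png

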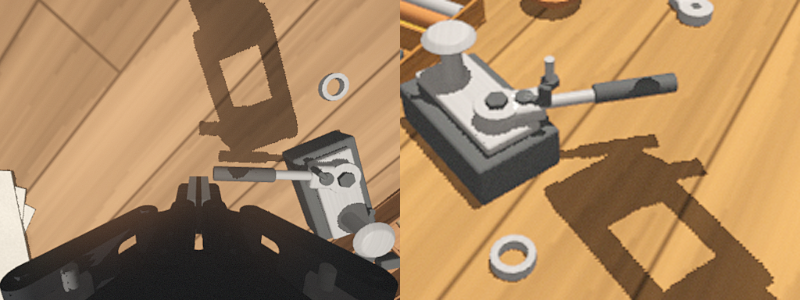

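```bash
python3 -c "
from rig import job
print(job.sign_off())"
```

```text
the job is handed in; nothing more can be done
None
```

I flipped the lever to loosen, then swung the handle about 65° counter-clockwise, which should have turned the bolt about 59° after the idle swing (worked out from the handle, not measured). I let go with the lever still on loosen, left the spare ratchet alone, and handed the job in at about 8 s; sign-off returned no verdict.

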